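# Fit the cup and the beater to the shaving-lather maker and run it

## Task

Get the lather maker on the ledge going: nest the loose steel mixing cup into the maker's cradle cup, right down and upright, and let go of it; then take the beater from its stand, turn it until its cross-shaped foot meshes with the cross-shaped socket in the middle, slide it fully home and push it on down against the socket's spring, nearly as far as the socket goes. Finish while still gripping the beater and holding it pressed down (the maker runs only while it is pressed), and leave the other toiletries standing where they are.

Things in the scene. Friction and masses are not known exactly. Their poses are not given: they have to be found in the camera images.
- cradle_seat (a point): centre of the floor of the cradle cup of the lather maker, 35 mm above the ledge. The maker is fixed: a white base 130 (x) x 110 (y) x 35 mm tall with a grey, open, tapered cradle cup on its middle: 32 mm high above this floor, inner diameter 59 mm at the floor and 72 mm at the rim, outer 78 mm at the rim. x, y are the base's sides, z is up. The mixing cup nests in it, underside on this floor, and then stands out 43 mm above the cradle's rim.
- drive_seat (a point): centre of the floor of the drive socket (aluminium, dark floor), a 25 mm wide upright hub in the middle of the cradle cup. At rest this floor is 10 mm above the cradle's floor, and the socket's mouth is 16 mm above it. A cross-shaped hole, open upward, has two slots 7.4 mm wide and 21 mm long along this point's x and y (the same directions as the base's sides). The hub cannot turn; it sinks with joint drive, and this point with it. Hub corners reach 15.6 mm from the axis.
- drive (a joint): how far the drive socket is pushed down, m: 0 at rest, end stop at 0.008. A spring holds it up: 4 N to start, 10 N at the end stop; it springs back when let go. The beater's weight alone does not move it. The maker runs from 0.005 on.
- cup_center (a point): centre, half-way up, of the loose mixing cup of bare steel, z up, standing on the ledge at the start: 75 mm tall (underside 37.5 mm below this point), open at the top, wall 2.5 mm. Outside diameter 66 mm over the upper 35 mm (straight; grip it here), tapering below to 54 mm at the foot. A chimney 22 mm tall rises from its floor, open right through, inner diameter 39 mm: the hub comes up through it when the cup is nested. No handle; its turn does not matter. About 130 g.
- beater_grip (a point): centre of the black grip block of the beater: 34 mm (x) x 18 mm (y, grip across this) x 44 mm tall, z up along the stem. The foot is 104 mm below. Directly below the block is a steel disc, 54 mm across, its top 22 mm and its underside 26 mm below this point; below it a 10 mm thick stem with wire loops in the x plane, 17 mm out (37 mm across over the wire), between 32 and 62 mm above the foot. About 140 g.
- beater_foot (a point): lower tip of the beater, on its axis; same axes as the grip. The lowest 22 mm are four fins in a cross along x and y, 18 mm from tip to tip and 5 mm thick, rounded below. It fits the socket in any of four quarter turns, about 1.2 mm free on each side; fully home the tip stands on the socket's floor.
- stand: steel beater stand, fixed: origin under its centre. A ring, 64 mm outer and 39 mm inner diameter, top 86 mm above the ledge, on four thin legs and a round foot 76 mm across. The beater hangs in it by its disc, the foot 8 mm above the ledge, up to 2 mm off centre; lift it straight up at least 85 mm to clear the ring.
- flask: green glass aftershave flask, 64 mm across, 130 mm tall; bystander, loose, origin under its centre
- bottle: amber glass bottle, 56 mm across, 140 mm tall; bystander, loose, origin under its centre
- tumbler: plain blue plastic tooth mug without handle, 72 mm across, 90 mm tall, empty; bystander, loose, origin under its centre
- jar: small white cream jar with aluminium cap, 52 mm across, 50 mm tall; bystander, loose, origin under its centre
- soapdish: white ceramic dish 80 x 120 mm with a bar of soap, 34 mm tall; bystander, loose, origin under its centre
- tin: closed aluminium box with hinged lid, 77 x 112 x 47 mm tall; bystander, fixed, origin under its centre
- brushholder: chrome toothbrush holder, 68 mm across, 100 mm tall, brushes to 190 mm; bystander, fixed, origin under its centre
Things that resemble listed ones, but are neither listed nor needed, are in the scene too. Leave any pink or yellow look-alike of the part that bears beater_grip alone.

How it is judged:
On the way, in this order (a step that is already met when the one before it is completed fails the run):
1. the mixing cup is nested in the cradle cup, right down and upright, and let go (horizontal distance between cup_center and cradle_seat below 0.006 m and z of cup_center in the frame of cradle_seat below 0.0415 m and angle between cup_center's own z axis and vertical below 0.08 rad and contact force between each of the arm, the fingers and cup below 0.05 N), for 0.2 s.
2. the beater's foot is meshed with the socket and fully home (z of beater_foot in the frame of drive_seat below 0.003 m and horizontal distance between beater_foot and drive_seat below 0.004 m and (angle between the x axis of beater_foot and the x axis of drive_seat, either way round below 0.2 rad or angle between the x axis of beater_foot and the y axis of drive_seat, either way round below 0.2 rad) and angle between beater_foot's own z axis and vertical below 0.09 rad), for 0.1 s.
At the end, for the whole second after the job is handed in: Cup nested: within 6 mm of centre, at most 4 mm up, tilt < 0.08 rad. Beater meshed: foot within 4 mm of the axis and 3 mm of the socket floor, fins within 0.2 rad of the slots, tilt < 0.09 rad. Fingers still grip it (> 1 N) and keep the socket over 5 mm down (all of step 2 and horizontal distance between cup_center and cradle_seat below 0.006 m and z of cup_center in the frame of cradle_seat below 0.0415 m and angle between cup_center's own z axis and vertical below 0.08 rad and value of joint drive above 0.005 m and contact force between the fingers and beater above 1 N); the arm keeps its last pose, push and grip.
It fails at once if another toiletry is moved by more than 30 mm or knocked over (distance of any of flask, bottle, tumbler, jar, soapdish from where it was at the start of the episode above 0.03 m or angle between any of flask, bottle, tumbler, jar, soapdish's own z axis and vertical above 0.6 rad).
It also fails if it takes over 64 s, if anything falls off the work surface, if the arm or the gripper's body presses on something with over 40 N, if the wrist force passes 120 N, or if a joint passes its speed limit or range.

## Robot

A 6-joint arm with a two-finger parallel gripper is mounted at the origin on the work surface. World frame = base frame: x ahead of the robot, y to its left, z up, the work surface at z = 0. Lengths are in m, angles in rad, forces in N, time in s.
With the tool pointing down it reaches from about 0.375 to 0.9 m from the base axis. Payload 3.1 kg.
Tool frame: the origin (TCP) lies midway between the tips of the shut fingers; the grasp point (between the pads) lies 19 mm behind it (manip.tcp_to_grasp is the distance from the TCP to the grasp point, in m); z points along the fingers, y is the line along which they close (so a half turn about z gives the same grasp; the last joint's range is limited). The gripper opens to 85 mm and grips with 20 to 120 N. Pads are 22 mm wide; open, the fingers measure 114 mm over their backs; the gripper's body (76 mm by 85 mm) begins 54 mm behind the grasp point. The pads swing forward as they close: fully open they stand 13 mm farther back than shut.
Start: joints at [-1.387, 0.527, 1.433, -0, 1.181, -0.178], TCP at [0.222, -0.584, 0.231] pointing down, gripper open.
Joint ranges: [-3.08, 3.08], [-0.75, 2.2], [0.22, 2.44], [-1.43, 4.57], [0, 2.65], [-2.85, 2.85]. Speed limits (rad/s): [2.79, 2.79, 3.14, 3.14, 3.14, 3.14].

## Interface

Orientations are given as a unit quaternion [x, y, z, w].
In Python, from station import manip gives the robot as it stands. The module is installed in compiled form; this text tells all that it offers.
- The arm moves only by the shell command python3 -m crank 'ROWS' [OPENING] [FORCE]. ROWS is JSON, a list of rows, each a list of 2 entries, a list of its own where there are three numbers: the shift along the tool's x, y, z in cm, then the turn about the tool's z in degrees. In form: [[[x, y, z], spin], ...]. A call has 1 to 10 rows; each row is the pose to reach, as a shift and turn from the pose commanded when the call began, along the tool's axes at that moment; what a row does not reach only later rows make up. A row lasts 1/10 s, in which the tool goes at most 50 mm and 8.59 degrees, less where a joint would pass 70% of its speed; a pose out of reach is approached as far as the arm can. A call with a gripper value outside its range is refused whole. OPENING is the finger opening in cm, from 0 to 8.54, set as the call begins (- or left out, the last holds). The fingers move at their own pace and stop on an object; FORCE is the grip in N (left out, the last holds). Time passes only in rows, so rows that repeat a pose let the fingers close. It gives the time, the measured TCP pose, the force and the opening at its end, in the units of the state.
- manip.sense(): the state, without advancing time (a new reading comes with each control period).
- manip.snapshot(name): name is "side" or "top"; returns the picture (480x640x3 uint8, red, green, blue); there is no depth.
- manip.camera_params(name): a dict with "fx", "fy", "cx", "cy" (pixels), "pose" (4x4, takes a point from camera to world coordinates). Camera axes: x right, y up, looking along -z (the intrinsics and any distortion apply to the point x, -y, -z); pixel columns grow to the right and rows downward; lengths in m; the calibration is good to about 2 mm. A picture is of the moment at which its call begins. camera_params takes no time and is no camera call.
- manip.sign_off(): hands the job in, once; it reports no verdict.
The state is a dict: "t": time; "q": joint angles; "qd": joint speeds; "tau": joint torques, N m; "tcp_pos": TCP position; "tool_rot": TCP orientation; "force": force on the tool from outside, world axes, zero at the start; "ft_torque": the same for the moment, N m; "finger_gap": opening from 0.0 (shut) to 1.0 (fully open).
Only numpy, scipy, OpenCV 4.12 (cv2) and the standard library are available. Lean on these libraries where they do the work, as an engineer would, in place of code of your own. Each camera call takes 0.05 s, during which the arm holds its last target. There are 200 camera calls.

## Working session

There is one attempt and no reset: what is moved stays moved. The work goes in short steps, Python scripts to look and compute and a shell command to move; the robot and the scene stay as the last step left them, time stands still between calls to the robot, and variables do not carry over. Pictures are saved under pics/ and viewed, on a budget of 10 in all, crops included, one or two more only if the job needs it, and the job is handed in when it is done.

```bash
mkdir -p pics
python3 - <<'E'
from station import manip
import cv2,numpy as np
np.set_printoptions(precision=4,suppress=True)
for n in("side","top"):
    im=manip.snapshot(n); cv2.imwrite(f"pics/{n}0.png",im[:,:,::-1])
    c=manip.camera_params(n); print(n,{k:(np.array(v) if k=="pose" else v) for k,v in c.items()})
print(manip.sense(), manip.tcp_to_grasp)
E
```

```text
side {'fx': 489.51024621630955, 'fy': 489.51024621630955, 'cx': 313.2538193545646, 'cy': 244.21730306841854, 'pose': array([[-0.7604,  0.345 , -0.5503,  0.0062],
       [-0.6494, -0.4199,  0.634 ,  0.6431],
       [-0.0123,  0.8394,  0.5434,  0.6775],
       [ 0.    ,  0.    ,  0.    ,  1.    ]])}
top {'fx': 616.7903634278897, 'fy': 616.7903634278897, 'cx': 310.57398814332555, 'cy': 232.0613379467612, 'pose': array([[-0.0032,  0.9907, -0.1358,  0.3682],
       [-0.9999, -0.0048, -0.0111, -0.0251],
       [-0.0117,  0.1357,  0.9907,  1.6994],
       [ 0.    ,  0.    ,  0.    ,  1.    ]])}
{'t': 0.1, 'q': array([-1.3865,  0.5284,  1.4338, -0.    ,  1.1814, -0.1785]), 'qd': array([-0.0029, -0.0018, -0.0036, -0.0006, -0.    , -0.0008]), 'tau': array([ -0.    , -44.3306, -17.8586,  -0.0001,   0.0039,   0.    ]), 'tcp_pos': array([ 0.2217, -0.5837,  0.2304]), 'tool_rot': array([ 0.9836,  0.1804, -0.    , -0.001 ]), 'force': array([-0.5252,  0.327 , -0.0056]), 'ft_torque': array([ 0.0532, -0.0299,  0.0042]), 'finger_gap': 1.001541488242698} 0.0187
```

View pics/side0.png

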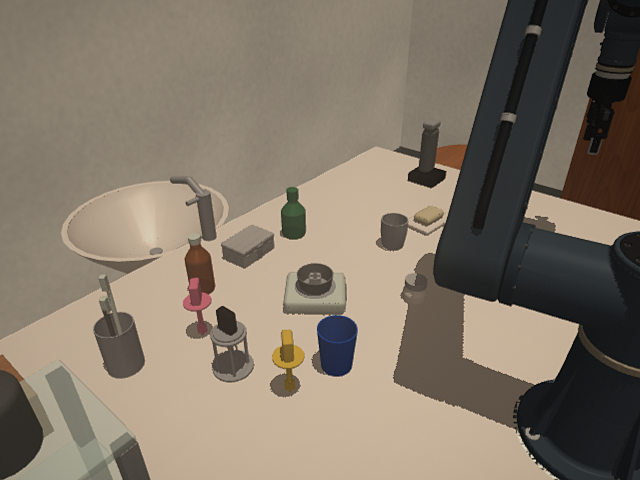

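View pics/top0.png

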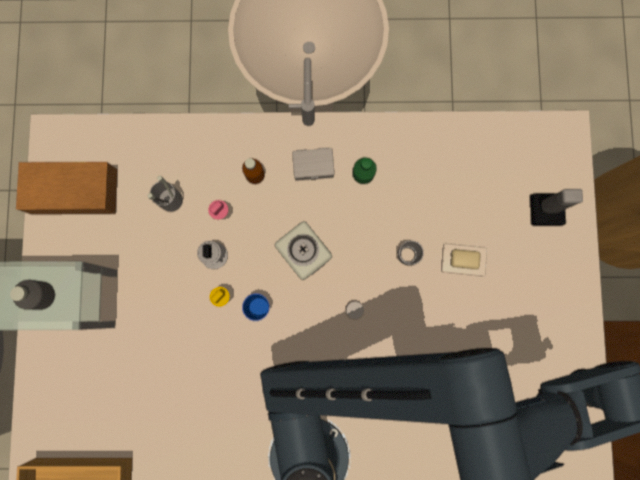

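The top view shows a steel cup at (408,253), which is the only steel cup. The blue tumbler at (256,306) and the capped jar at (354,310) could be taken for it. The black beater is in its stand at (208,250), with look-alikes in pink at (219,209) and yellow at (220,296). The maker is at (303,250). In the side view these are: cup (394,231), beater (227,320), maker (315,285). I'll choose the steel cup and the black beater, and check both in one enlarged crop.

```bash
cat > h.py <<'E'
import numpy as np,cv2
from station import manip
C={n:manip.camera_params(n) for n in("side","top")}
def ray(n,u,v):
    c=C[n];P=np.array(c["pose"]);d=P[:3,:3]@np.array([(u-c["cx"])/c["fx"],-(v-c["cy"])/c["fy"],-1]);return P[:3,3],d/np.linalg.norm(d)
def onz(n,u,v,z):
    o,d=ray(n,u,v);return o+d*(z-o[2])/d[2]
def tri(a,b):
    (o,d),(p,e)=ray("top",*a),ray("side",*b)
    s=np.linalg.lstsq(np.c_[d,-e],p-o,rcond=None)[0];x,y=o+s[0]*d,p+s[1]*e
    return (x+y)/2,np.linalg.norm(x-y)
def proj(n,X):
    c=C[n];P=np.array(c["pose"]);q=P[:3,:3].T@(np.array(X)-P[:3,3]);return c["cx"]+c["fx"]*q[0]/-q[2],c["cy"]-c["fy"]*q[1]/-q[2]
def tile(im,u0,v0,w=66,h=74,k=4):
    t=cv2.resize(im[v0:v0+h,u0:u0+w,::-1],None,fx=k,fy=k,interpolation=cv2.INTER_CUBIC)
    t=cv2.convertScaleAbs(t,alpha=1.3)
    for i in range(w):
        if (u0+i)%10==0: cv2.line(t,(i*k+k//2,0),(i*k+k//2,8),(0,0,255),1);cv2.putText(t,str(u0+i),(i*k-8,18),0,.32,(0,0,255),1)
    for j in range(h):
        if (v0+j)%10==0: cv2.line(t,(0,j*k+k//2),(8,j*k+k//2),(0,0,255),1);cv2.putText(t,str(v0+j),(9,j*k+5),0,.32,(0,0,255),1)
    return t
E
python3 - <<'E'
from h import *
t,s=[cv2.imread(f"pics/{n}0.png")[:,:,::-1] for n in("top","side")]
m=np.vstack([np.hstack([tile(t,270,213),tile(t,375,216),tile(t,178,213)]),np.hstack([tile(s,282,250),tile(s,361,194),tile(s,200,300)])])
cv2.imwrite("pics/m1.png",m);print(m.shape)
E
```

```text
(592, 792, 3)
```

View pics/m1.png

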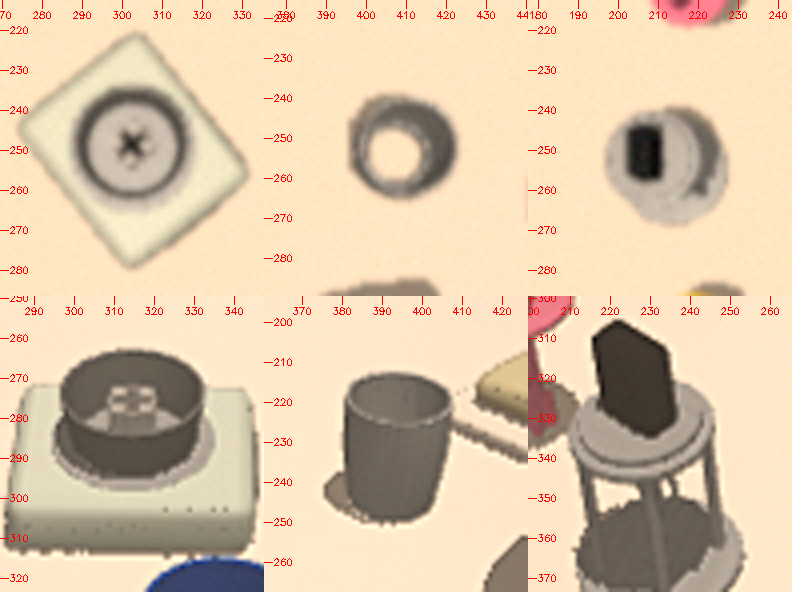

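The crop confirms both choices: the cup is open through its chimney, and the black block sits on its disc in the stand. Next I'll compute positions.

Run:
```python
from h import *
np.set_printoptions(precision=4,suppress=True)
print("rim",tri((302.25,248.4),(314.6,270.9)),onz("top",302.25,248.4,.067),onz("side",314.6,270.9,.067))
print("socket",tri((302.4,248.9),(314.6,275.1)),onz("top",302.4,248.9,.061),onz("side",314.6,275.1,.061))
c=[onz("top",*p,.035)[:2] for p in((303.4,220.6),(331.6,256.6),(302.4,279.9),(274.1,245.1))]
print("base",np.mean(c,0),[(np.linalg.norm(c[i]-c[i-1]),np.degrees(np.arctan2(*(c[i]-c[i-1])[::-1]))) for i in range(4)])
print("cup",tri((410.1,252.6),(394.25,219.4)),onz("top",410.1,252.6,.075),onz("side",394.25,219.4,.075))
s=lambda x,y:(200+(x-528-1.5)/4,300+(y-297.5)/4)
tp=[onz("side",*s(*p),.134) for p in((592,340),(617,320),(669,350))]
print("beat top corners",tp,(tp[0]+tp[2])/2)
for a,b in((0,1),(1,2)):
    d=(tp[b]-tp[a])[:2];print(np.linalg.norm(d),np.degrees(np.arctan2(d[1],d[0])))
b=[onz("side",*s(*p),.09) for p in((600,398),(655,437),(677,412))]
print("bottom",b,(b[0]+b[2])/2)
for i,j in((0,1),(1,2)):
    d=(b[j]-b[i])[:2];print(np.linalg.norm(d),np.degrees(np.arctan2(d[1],d[0])))
X=(tp[0]+tp[2])/2
print("pred top px of block top/bottom",proj("top",X),proj("top",X-[0,0,.044]))
print("top view top-face left edge mid",onz("top",178+(628-529.5+12)/4,213+(153-1.5)/4,.134))
```

```text
rim (array([0.5476, 0.0156, 0.0745]), np.float64(0.0008690385970529173)) [0.5481 0.0155 0.067 ] [0.5547 0.008  0.067 ]
socket (array([0.5476, 0.0155, 0.0635]), np.float64(0.0011744760746249811)) [0.5474 0.0152 0.061 ] [0.5504 0.0132 0.061 ]
base [0.546  0.0147] [(np.float64(0.10415315907811512), np.float64(-49.97713479286226)), (np.float64(0.12496854430527345), np.float64(-142.4174554430063)), (np.float64(0.10100330397312414), np.float64(128.37794387374058)), (np.float64(0.1219744678091337), np.float64(39.022498739682916))]
cup (array([ 0.5348, -0.2694,  0.0759]), np.float64(0.00023863897926331088)) [ 0.5348 -0.2696  0.075 ] [ 0.5357 -0.2708  0.075 ]
beat top corners [array([0.5499, 0.2716, 0.134 ]), array([0.5518, 0.2562, 0.134 ]), array([0.5199, 0.255 , 0.134 ])] [0.5349 0.2633 0.134 ]
0.015528876537840746 -83.04421153932257
0.03192731751471819 -177.89391901489472
bottom [array([0.5609, 0.2647, 0.09  ]), array([0.5235, 0.2657, 0.09  ]), array([0.5279, 0.249 , 0.09  ])] [0.5444 0.2569 0.09  ]
0.03740067985710109 178.5610551419809
0.017235206883884416 -75.09660179805834
pred top px of block top/bottom (np.float64(204.66284808039595), np.float64(251.0846750266208)) (np.float64(207.70770609918065), np.float64(252.84619789672118))
top view top-face left edge mid [0.5355 0.2609 0.134 ]
```

```bash
python3 -m crank '[[[20,-9,4],10],[[40.4,-18.25,8],20.8],[[40.4,-18.25,8],20.8],[[40.4,-18.25,8],20.8],[[40.4,-18.25,8],20.8],[[40.4,-18.25,8],20.8],[[40.4,-18.25,8],20.8],[[40.4,-18.25,8],20.8],[[40.4,-18.25,8],20.8],[[40.4,-18.25,8],20.8]]' 8.54 40
```

```text
t: 1.1
tcp_pos: [0.5374, -0.2648, 0.1497]
tool_rot: [1.0, 0.003, -0.0, -0.002]
force: [-0.4, 0.7, -0.6]
finger_gap: 1.005
```

```bash
python3 -m crank '[[[0,0,3],0],[[0,0,3],0]]'
python3 - <<'E'
from h import *
t=manip.snapshot("top");s=manip.snapshot("side")
cv2.imwrite("pics/m2.png",np.hstack([tile(t,360,190,100,110),tile(s,345,170,100,110)]))
print(manip.sense()["tcp_pos"])
E
```

```text
t: 1.3
tcp_pos: [0.5324, -0.2685, 0.1182]
tool_rot: [1.0, 0.0, -0.003, -0.002]
force: [-0.2, 1.0, 0.1]
finger_gap: 0.996
[ 0.5338186  -0.27042045  0.12085838]
```

View pics/m2.png

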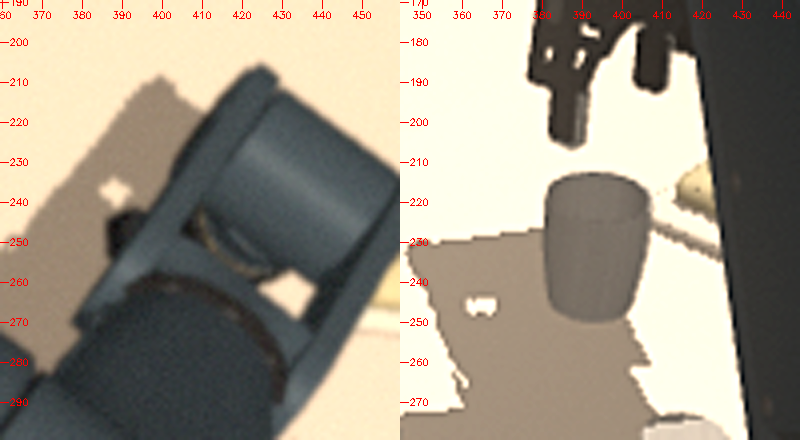

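Run:
```python
from h import *
for y in(-.313,-.270,-.228):print(proj("side",(.534,y,.134)))
print(manip.sense()["tcp_pos"],manip.sense()["tool_rot"])
```

```text
(np.float64(406.1652710362946), np.float64(191.88733302960932))
(np.float64(396.60357861528894), np.float64(198.25233079247175))
(np.float64(386.8219959861943), np.float64(204.76370438724106))
[ 0.5338186  -0.27042045  0.12085838] [ 9.99999217e-01 -4.45900843e-04 -9.72909872e-04 -6.49069272e-04]
```

```bash
python3 -m crank '[[[0,0,3],0],[[0,0,6],0],[[0,0,8],0],[[0,0,8.8],0],[[0,0,8.8],0]]' && python3 -m crank '[[[0,0,0],0],[[0,0,0],0],[[0,0,0],0],[[0,0,0],0],[[0,0,0],0],[[0,0,0],0],[[0,0,0],0],[[0,0,0],0]]' 5 40
```

```text
t: 1.9
tcp_pos: [0.5344, -0.271, 0.0333]
tool_rot: [1.0, -0.001, -0.0, -0.0]
force: [0.2, 0.6, 1.7]
finger_gap: 1.004
t: 2.7
tcp_pos: [0.5358, -0.2714, 0.0353]
tool_rot: [1.0, -0.0, 0.001, 0.001]
force: [-1.8, -0.6, 6.7]
finger_gap: 0.769
```

```bash
python3 -m crank '[[[0,0,-4],0],[[0,0,-9],0],[[0.3,-4,-11],0],[[0.6,-9,-11],0],[[0.9,-14,-11],0],[[1.2,-19,-11],0],[[1.2,-24,-11],0],[[1.2,-27,-11],0],[[1.2,-28.5,-11],0],[[1.2,-28.5,-11],0]]'&& python3 -m crank '[[[0,0,0],0],[[0,0,0],0],[[0,0,0],0],[[0,0,0],0]]'
python3 - <<'E'
from h import *
t=manip.snapshot("top");s=manip.snapshot("side")
cv2.imwrite("pics/m3.png",np.hstack([tile(t,255,200,100,110),tile(s,265,190,100,110)]))
print(manip.sense()["tcp_pos"],manip.sense()["tool_rot"])
E
```

```text
t: 3.7
tcp_pos: [0.5466, 0.0164, 0.1436]
tool_rot: [1.0, 0.002, 0.0, 0.0]
force: [0.2, -1.5, -1.0]
finger_gap: 0.766
t: 4.1
tcp_pos: [0.547, 0.0134, 0.1432]
tool_rot: [1.0, -0.001, 0.0, 0.0]
force: [0.4, 0.3, -1.1]
finger_gap: 0.77
[0.54687176 0.01388285 0.14324631] [ 9.99999686e-01 -7.90281274e-04 -4.75843668e-05  1.39887823e-05]
```

View pics/m3.png

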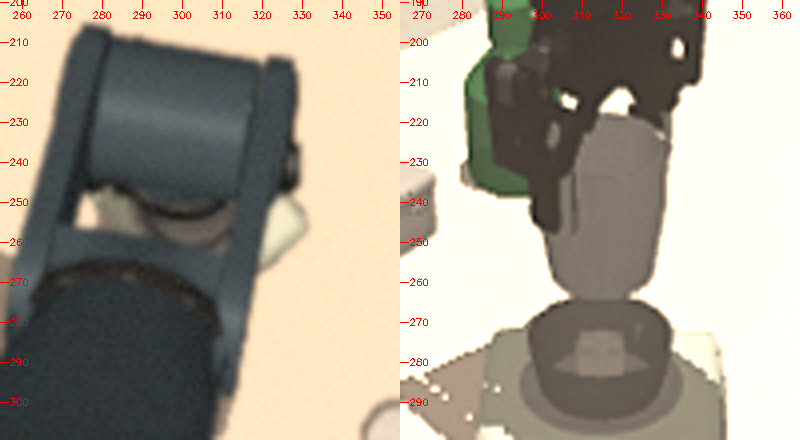

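Run:
```python
from h import *
for z in(.067,.11,.146,.185):print(z,[proj("side",p) for p in((.547,.0155,z),(.547,.0135,z),(.544,.0155,z))])
```

```text
0.067 [(np.float64(315.0875231177254), np.float64(273.9022240102938)), (np.float64(315.70342872044625), np.float64(273.46586247407095)), (np.float64(316.17928306263406), np.float64(274.44408351141544))]
0.11 [(np.float64(314.8714902538895), np.float64(256.9920026061347)), (np.float64(315.50198613943644), np.float64(256.5668303490654)), (np.float64(315.98834802559685), np.float64(257.5186400673583))]
0.146 [(np.float64(314.6827375143595), np.float64(242.21716437357318)), (np.float64(315.3259907192644), np.float64(241.8025623158058)), (np.float64(315.8215121055257), np.float64(242.72946374110776))]
0.185 [(np.float64(314.46960259068214), np.float64(225.53378257533444)), (np.float64(315.12727165332814), np.float64(225.13200605965568)), (np.float64(315.6331119799338), np.float64(226.0287276161918))]
```

```bash
python3 -m crank '[[[0.25,-0.2,1],0],[[0.25,-0.2,2.5],0],[[0.25,-0.2,4],0],[[0.25,-0.2,5],0],[[0.25,-0.2,5.7],0],[[0.25,-0.2,6.3],0],[[0.25,-0.2,6.8],0],[[0.25,-0.2,7.1],0],[[0.25,-0.2,7.1],0]]'
```

```text
t: 5.1
tcp_pos: [0.5493, 0.0167, 0.0721]
tool_rot: [1.0, -0.0, -0.0, -0.0]
force: [0.5, 0.2, -1.1]
finger_gap: 0.772
```

```bash
python3 -m crank '[[[0,0,0.2],0],[[0,0,0.4],0],[[0,0,0.4],0]]'; python3 -m crank '[[[0,0,0],0],[[0,0,0],0],[[0,0,0],0],[[0,0,0],0]]' 8.54; python3 -m crank '[[[0,0,-2],0],[[0,0,-6],0],[[0,0,-11],0],[[0,-5,-14],0],[[0,-10,-14],0],[[0,-15,-14],0],[[0,-18,-14],0],[[0,-18,-14],0],[[0,-18,-14],0]]';python3 - <<'E'
from h import *
t=manip.snapshot("top");s=manip.snapshot("side")
cv2.imwrite("pics/m4.png",np.vstack([np.hstack([tile(t,270,213),tile(t,178,213),tile(t,210,213)]),np.hstack([tile(s,282,225),tile(s,200,300),tile(s,200,240)])]))
E
```

```text
t: 5.4
tcp_pos: [0.5498, 0.0166, 0.0702]
tool_rot: [1.0, -0.0, 0.001, 0.0]
force: [-2.2, -1.2, 10.4]
finger_gap: 0.771
t: 5.8
tcp_pos: [0.5493, 0.0167, 0.0682]
tool_rot: [1.0, -0.0, -0.0, -0.0]
force: [-0.3, 0.5, -0.8]
finger_gap: 1.005
t: 6.7
tcp_pos: [0.5489, 0.1974, 0.2079]
tool_rot: [1.0, 0.001, -0.0, 0.0]
force: [-0.1, -0.6, -0.8]
finger_gap: 1.001
```

View pics/m4.png

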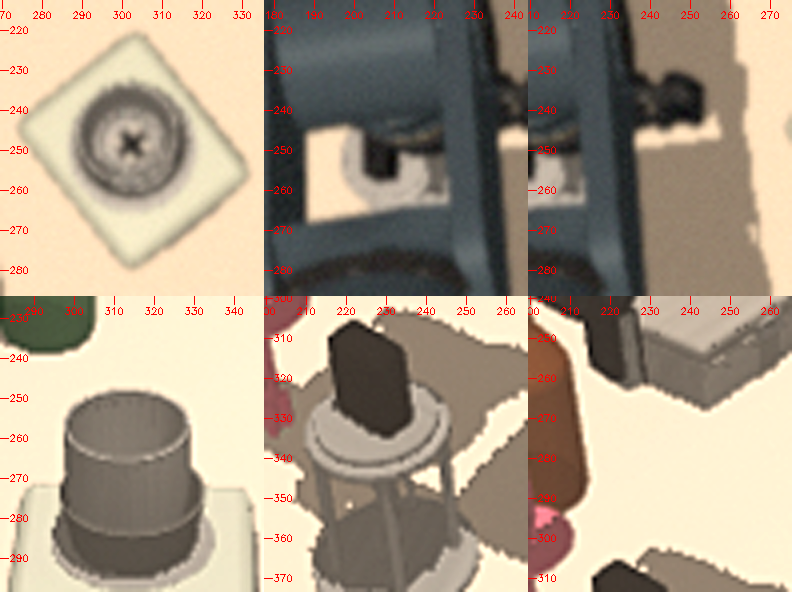

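The cup is nested: its rim is near the predicted (315,257) in the side view, it is upright, and the hub shows through the chimney in the top view at (302,249). Next is the beater.

Run:
```python
from h import *
print(onz("top",206.85,250.85,.112))
# side: mid of block silhouette = centre z .112
s=lambda x,y:(200+(x-264-1.5)/4,300+(y-297.5)/4)
a=np.array([s(*p) for p in((328,340),(353,320),(405,350),(413,412),(391,437),(336,398))]);print(a.mean(0),onz("side",*((a.max(0)+a.min(0))/2),.112), tri((206.85,250.85),(a.max(0)+a.min(0))/2))
print(onz("side",*((a[0]+a[2])/2),.134),onz("side",*((a[3]+a[5])/2),.09))
print(manip.sense()["tcp_pos"],manip.sense()["tool_rot"])
```

```text
[0.53785342 0.26172433 0.112     ]
[226.375      319.66666667] [0.53820738 0.26133381 0.112     ] (array([0.53779937, 0.26163764, 0.11244249]), np.float64(1.8665797664671563e-05))
[0.53486923 0.26330874 0.134     ] [0.54433795 0.25684202 0.09      ]
[0.54920062 0.19578768 0.20795828] [ 9.99999770e-01 -4.28652525e-04 -4.31341994e-04  3.00068196e-04]
```

```bash
python3 -m crank '[[[-0.6,-4,0],0],[[-1.1,-6.55,2],0],[[-1.1,-6.55,4],0],[[-1.1,-6.55,6],0],[[-1.1,-6.55,8],0],[[-1.1,-6.55,10],0],[[-1.1,-6.55,11.2],0],[[-1.1,-6.55,11.2],0],[[-1.1,-6.55,11.2],0]]'; python3 -m crank '[[[0,0,0],0],[[0,0,0],0],[[0,0,0],0],[[0,0,0],0],[[0,0,0],0],[[0,0,0],0],[[0,0,0],0],[[0,0,0],0],[[0,0,0],0],[[0,0,0],0]]' 0.5 80
```

```text
t: 7.7
tcp_pos: [0.5389, 0.2615, 0.0966]
tool_rot: [1.0, -0.001, 0.0, -0.0]
force: [-0.5, -0.2, 1.1]
finger_gap: 0.996
t: 8.7
tcp_pos: [0.5387, 0.2624, 0.0968]
tool_rot: [1.0, -0.0, 0.0, -0.0]
force: [0.0, 0.1, 5.0]
finger_gap: 0.199
```

```bash
python3 -m crank '[[[0,0,-3],0],[[0,0,-7],0],[[0,0,-11],0],[[0,0,-13],0],[[0,0,-13],0]]'; python3 -m crank '[[[0.2,4,0],-8],[[0.4,9,0],-16],[[0.6,14,0],-24],[[0.95,19,0],-32],[[0.95,22,0],-38.7],[[0.95,24.65,0],-38.7],[[0.95,24.65,0],-38.7],[[0.95,24.65,0],-38.7],[[0.95,24.65,0],-38.7],[[0.95,24.65,0],-38.7]]';python3 - <<'E'
from h import *
t=manip.snapshot("top");s=manip.snapshot("side")
cv2.imwrite("pics/m5.png",np.hstack([tile(t,262,200,80,120,5),tile(s,275,170,80,120,5)]))
print(manip.sense()["tcp_pos"],manip.sense()["tool_rot"])
E
```

```text
t: 9.2
tcp_pos: [0.54, 0.2627, 0.2289]
tool_rot: [1.0, -0.0, 0.003, -0.001]
force: [0.3, 0.9, -1.9]
finger_gap: 0.198
t: 10.2
tcp_pos: [0.5473, 0.017, 0.2256]
tool_rot: [0.943, 0.332, -0.001, -0.0]
force: [0.6, -0.2, -1.5]
finger_gap: 0.194
[0.54760091 0.01684199 0.2260623 ] [ 9.43272356e-01  3.32019860e-01 -2.02252175e-04 -1.83946247e-04]
```

View pics/m5.png

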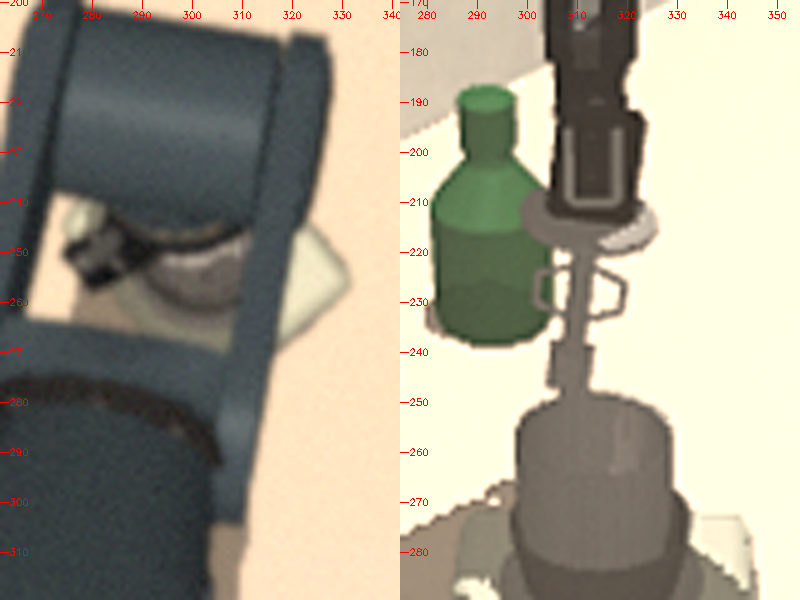

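The side view shows the beater tilted about 5° in the grip: block at u≈313.5, foot at u≈308.8, so the foot leans along tool +x. I'll shift so the foot is over the socket and check once. After entry I'll straighten it by moving the gripper along +x.

```bash
python3 -m crank '[[[-0.5,0.03,0],0],[[-1.08,0.05,0],0],[[-1.08,0.05,0],0],[[-1.08,0.05,0],0],[[-1.08,0.05,0],0]]';python3 - <<'E'
from h import *
s=manip.snapshot("side")
cv2.imwrite("pics/m6.png",np.hstack([tile(s,285,205,60,75,8)]))
x=manip.sense();print(x["tcp_pos"],x["tool_rot"])
yaw=2*np.arctan2(x["tool_rot"][1],x["tool_rot"][0]);print(np.degrees(yaw))
for z in(.137,.16,.2):print(proj("side",(.5474,.0152,z)))
E
```

```text
t: 10.8
tcp_pos: [0.5398, 0.0085, 0.2265]
tool_rot: [0.944, 0.331, 0.0, 0.0]
force: [0.6, 0.2, -1.4]
finger_gap: 0.197
[0.53987674 0.00848048 0.22642278] [9.43575550e-01 3.31157283e-01 1.72009321e-04 7.43284415e-05]
38.67806654951841
(np.float64(314.67593051644053), np.float64(245.83434096777736))
(np.float64(314.551948836931), np.float64(236.1826144700428))
(np.float64(314.32860217659095), np.float64(218.79552237456713))
```

View pics/m6.png

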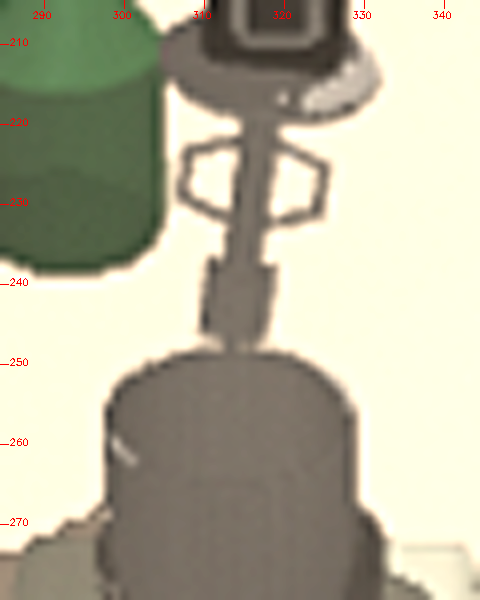

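```bash
python3 -m crank '[[[-0.12,0,1],0],[[-0.12,0,3],0],[[-0.12,0,5],0],[[-0.12,0,6.5],0],[[-0.12,0,7.2],0],[[-0.12,0,7.2],0]]'; python3 -m crank '[[[0,0,0.2],0],[[0,0,0.4],0],[[0,0,0.4],0]]';python3 -m crank '[[[0,0,0.15],0],[[0,0,0.3],0],[[0,0,0.3],0]]'
```

```text
t: 11.45
tcp_pos: [0.5385, 0.0077, 0.1534]
tool_rot: [0.944, 0.331, -0.001, -0.0]
force: [-0.6, 0.3, -1.3]
finger_gap: 0.196
t: 11.75
tcp_pos: [0.5392, 0.0077, 0.1506]
tool_rot: [0.944, 0.331, 0.001, 0.0]
force: [0.9, -1.3, -2.1]
finger_gap: 0.196
t: 12.05
tcp_pos: [0.5392, 0.0076, 0.1474]
tool_rot: [0.944, 0.331, 0.0, 0.0]
force: [0.0, -0.5, -1.6]
finger_gap: 0.194
```

```bash
python3 -m crank '[[[0,0,0.15],0],[[0,0,0.3],0],[[0,0,0.3],0]]';python3 -m crank '[[[0,0,0.15],0],[[0,0,0.3],0],[[0,0,0.3],0]]'
```

```text
t: 12.35
tcp_pos: [0.5391, 0.0076, 0.1442]
tool_rot: [0.944, 0.331, 0.0, 0.0]
force: [1.7, -1.4, -3.0]
finger_gap: 0.197
t: 12.65
tcp_pos: [0.539, 0.0077, 0.1412]
tool_rot: [0.944, 0.331, 0.0, 0.0]
force: [1.8, -1.8, -1.8]
finger_gap: 0.197
```

```bash
python3 -m crank '[[[0,0.04,0],0],[[0.2,0.04,0.1],0],[[0.4,0.04,0.2],0],[[0.4,0.04,0.2],0]]' - 25;python3 -m crank '[[[0.2,0,0.1],0],[[0.4,0,0.2],0],[[0.4,0,0.2],0]]'
```

```text
t: 13.05
tcp_pos: [0.541, 0.0092, 0.1392]
tool_rot: [0.943, 0.332, -0.002, 0.0]
force: [-1.1, -4.6, 2.7]
finger_gap: 0.198
t: 13.35
tcp_pos: [0.5425, 0.011, 0.137]
tool_rot: [0.943, 0.332, -0.004, 0.0]
force: [-3.9, -7.0, 3.9]
finger_gap: 0.199
```

```bash
python3 -m crank '[[[0.15,0.03,0.1],0],[[0.3,0.03,0.2],0],[[0.3,0.03,0.2],0],[[0.3,0.03,0.2],0]]' - 20;python3 - <<'E'
from h import *
s=manip.snapshot("side")
cv2.imwrite("pics/m7.png",np.hstack([tile(s,275,200,80,75,8)]))
x=manip.sense();print(x["tcp_pos"],x["tool_rot"],x["force"])
for z in(.12,.16,.2):print(proj("side",(.5474,.0152,z)))
E
```

```text
t: 13.75
tcp_pos: [0.5446, 0.0129, 0.1351]
tool_rot: [0.943, 0.332, -0.004, -0.0]
force: [-5.4, -5.8, 4.4]
finger_gap: 0.196
[0.54456887 0.01288578 0.13508456] [ 9.43172485e-01  3.32277226e-01 -4.18434927e-03 -1.94333348e-05] [-4.10419812 -5.94893296  4.6320409 ]
(np.float64(314.7655750000398), np.float64(252.81298524129588))
(np.float64(314.551948836931), np.float64(236.1826144700428))
(np.float64(314.32860217659095), np.float64(218.79552237456713))
```

View pics/m7.png

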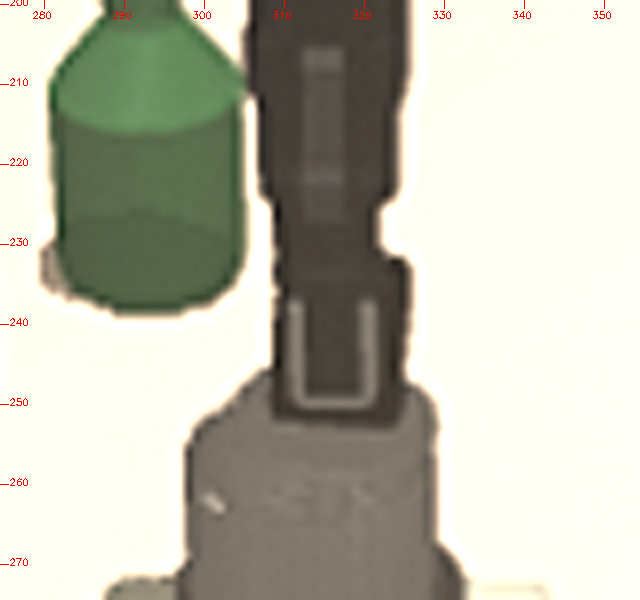

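```bash
python3 -m crank '[[[0.15,0,0],0],[[0.3,0,0],0],[[0.45,0,0],0],[[0.45,0,0],0],[[0.45,0,0],0]]' - 20;python3 -m crank '[[[0,0,0],0],[[0,0,0],0],[[0,0,0],0]]'
```

```text
t: 14.3
tcp_pos: [0.5478, 0.0156, 0.1351]
tool_rot: [0.943, 0.332, -0.005, -0.0]
force: [-4.9, -6.7, 5.4]
finger_gap: 0.198
t: 14.6
tcp_pos: [0.5478, 0.0156, 0.1351]
tool_rot: [0.943, 0.332, -0.004, -0.0]
force: [-5.3, -7.1, 3.6]
finger_gap: 0.198
```

```bash
python3 -m crank '[[[0,0,0],0],[[-0.25,0.05,0],0],[[-0.25,0.05,0],0],[[-0.25,0.05,0.2],0],[[-0.25,0.05,0.4],0],[[-0.25,0.05,0.4],0]]' - 80;python3 -m crank '[[[0,0,0.15],0],[[0,0,0.3],0],[[0,0,0.3],0]]'
```

```text
t: 15.2
tcp_pos: [0.5475, 0.015, 0.1313]
tool_rot: [0.943, 0.332, -0.003, -0.001]
force: [-5.4, -3.1, 7.0]
finger_gap: 0.198
t: 15.5
tcp_pos: [0.5478, 0.015, 0.1299]
tool_rot: [0.943, 0.332, -0.002, -0.0]
force: [-6.3, -3.4, 15.1]
finger_gap: 0.199
```

Run:
```python
from h import *
s=manip.snapshot("side")
cv2.imwrite("pics/m8.png",np.hstack([tile(s,275,200,80,75,8)]))
x=manip.sense();print(x["tcp_pos"],x["tool_rot"],x["force"])
```

```text
[0.54776054 0.0150033  0.12985657] [ 9.43340444e-01  3.31819245e-01 -2.14873802e-03 -4.22575144e-04] [-6.82191004 -2.76613519 14.92349587]
```

View pics/m8.png

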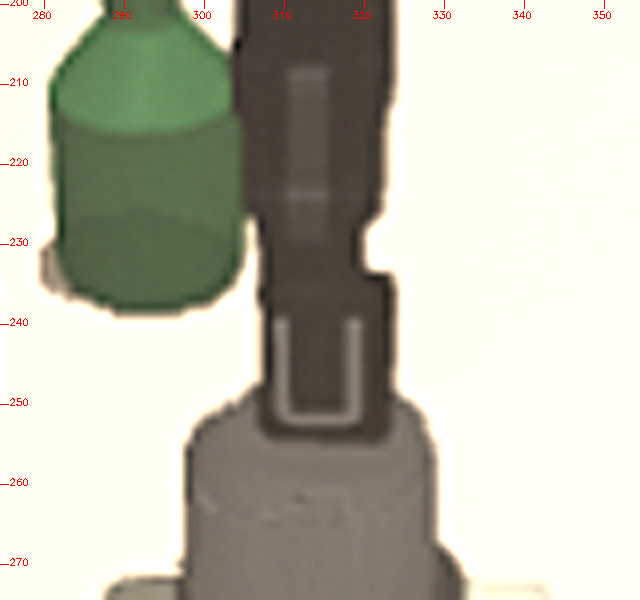

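```bash
python3 -m crank '[[[-0.15,-0.03,0],0],[[-0.3,-0.06,0],0],[[-0.3,-0.06,0],0],[[-0.3,-0.06,0],0]]'
```

```text
t: 15.95
tcp_pos: [0.5468, 0.0144, 0.1299]
tool_rot: [0.944, 0.331, 0.0, -0.0]
force: [-4.4, -0.6, 12.1]
finger_gap: 0.196
```

```bash
python3 -m crank '[[[0,0,-0.15],0],[[0.25,0,-0.15],0],[[0.5,0,-0.15],0],[[0.55,0,-0.15],0],[[0.55,0,-0.15],0]]' - 20; python3 -m crank '[[[0,0,0],0],[[0,0,0],0],[[-0.2,0,0],0],[[-0.35,-0.05,0],0],[[-0.35,-0.05,0],0],[[-0.35,-0.05,0],0]]' - 80
```

```text
t: 16.45
tcp_pos: [0.5493, 0.0166, 0.1302]
tool_rot: [0.943, 0.332, -0.002, -0.0]
force: [-5.5, -5.3, 7.8]
finger_gap: 0.198
t: 17.05
tcp_pos: [0.5483, 0.0158, 0.1307]
tool_rot: [0.944, 0.331, 0.0, -0.0]
force: [-2.5, -1.4, 7.3]
finger_gap: 0.197
```

```bash
python3 -m crank '[[[0,0,0.03],0],[[0,0,0.03],0],[[0,0,0.03],0],[[0,0,0.03],0]]'
python3 - <<'E'
from h import *
s=manip.snapshot("side");cv2.imwrite("pics/final_full.png",s[:,:,::-1])
g=cv2.cvtColor(s,cv2.COLOR_RGB2LAB);g[:,:,0]=cv2.createCLAHE(6,(12,12)).apply(g[:,:,0]);g=cv2.cvtColor(g,cv2.COLOR_LAB2RGB)
cv2.imwrite("pics/m9.png",tile(g,280,225,75,70,8))
x=manip.sense();print(x["tcp_pos"],x["tool_rot"],x["force"])
E
```

```text
t: 17.45
tcp_pos: [0.5483, 0.0158, 0.1304]
tool_rot: [0.944, 0.331, 0.0, -0.0]
force: [-2.4, -1.1, 8.4]
finger_gap: 0.198
[0.54835737 0.01578498 0.13040375] [ 9.43543830e-01  3.31247506e-01  2.92186428e-04 -2.12924316e-04] [-3.26357528 -0.68565236  7.79250464]
```

View pics/m9.png

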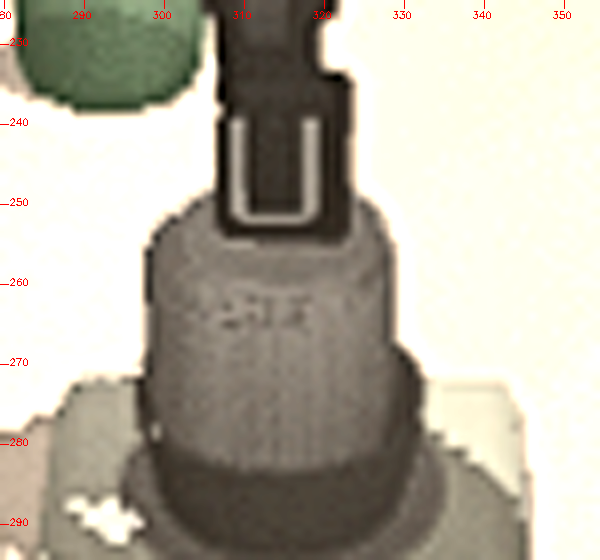

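```bash
python3 -c "
from station import manip
print(manip.sign_off())"
```

```text
the job is handed in; nothing more can be done
None
```

I nested the steel cup in the cradle and let it go. I then took the black beater from its stand, turned it about 39° to match the base, and meshed it with the socket. I handed the job in at about 17.5 s with the beater still gripped (80 N set) and pressed down. No verdict was reported.

**Last checks**
- **Cup:** in the side view it stands upright in the cradle, about 2.4 mm off centre (6 mm allowed).
- **Socket depth:** about 7 mm down. I inferred this from the push: the force reading was about 8 N, and about 15 N came at what I took to be the end stop. I did not see it directly.
- **Beater tilt:** after the lift it leaned about 0.1 rad in the grip, so I straightened it with the foot in the socket. About 0.02–0.05 rad is left by eye (limit 0.09).
- **Side force:** about 3 N of sideways load remained on the tool.

**One disagreement:** the heights only fit if the beater slipped about 3.5 mm down in the grip during the lift. The foot looked about 4 mm low in one picture and the spring forces fit that too, so I took the foot as fully home, though I could not see it inside the cup.

No move came near the other toiletries, but I did not check their positions separately at the end. I viewed 11 pictures, one over the budget of 10.

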